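# Turn and swap sieve screens on the roastery cleaning stand

### The arm

A 6-joint arm with a two-finger parallel gripper is mounted at the origin on the work surface. World frame = base frame: x ahead of the robot, y to its left, z up, the work surface at z = 0. Lengths are in mm, angles in degrees, forces in N, time in s.
With the tool pointing down it reaches from about 275 to 750 mm from the base axis. Payload 10.2 kg.
Tool frame: the origin (TCP) lies between the finger pads; the fingertips stand 11 mm ahead of it and the grasp point (between the pads) lies 8 mm behind it; z points along the fingers, y is the line along which they close (so a half turn about z gives the same grasp; the last joint's range is limited). The gripper opens to 85 mm and grips with 20 to 120 N. Pads are 22 mm wide; open, the fingers measure 114 mm over their backs; the gripper's body (76 mm by 85 mm) begins 54 mm behind the grasp point. The pads swing forward as they close: fully open they stand 13 mm farther back than shut.
Start: joints at [61.857, 17.928, 85.812, -0, 76.261, -12.8], TCP at [138.933, 506.289, 242.294] pointing down, gripper open.
Joint ranges: [-168.41, 168.41], [-55.51, 124.54], [10.69, 146.95], [-70.63, 250.63], [1, 178], [-165.06, 165.06]. Speed limits (degrees/s): [136.94, 136.94, 172.46, 180, 180, 180].

### API

Orientations are given as a 3x3 rotation matrix whose columns are the frame's x, y, z axes.
In Python, from plant import manip, capture, camera_info, workorder gives the robot as it stands.
- The arm moves only by the tool move_arm, never from a script. Its arguments are lists of equal length, an entry for each row: "translation": the shift along the tool's x, y, z as a fraction of full scale, a list of three; "roll": the turn about the tool's z as a fraction of full scale. A call has 1 to 20 rows; each row is the pose to reach, as a shift and turn from the pose commanded when the call began, along the tool's axes at that moment; what a row does not reach only later rows make up. Full scale, the value 1, is 150 mm for a shift and 90 degrees for a turn. A row lasts 1/8 s, in which the tool goes at most 62.5 mm and 10.7 degrees, less where a joint would pass 70% of its speed; a pose out of reach is approached as far as the arm can. A call with a number of a shift or a turn outside -1 to 1 is refused whole. A call with a gripper value outside its range is refused whole. "jaw" is the opening, from 0 (shut) to 1 (fully open), set as the call begins (left out, the last holds). The fingers move at their own pace and stop on an object; the grip force is fixed at half the most. Time passes only in rows, so rows that repeat a pose let the fingers close. It gives the time, the measured TCP pose, the force, the opening and the grip force at its end, in the units of the state.
- manip.sense(): the state, without advancing time (a new reading comes with each control period).
- capture(name): name is "side" or "top"; returns (picture, depth): 480x640x3 uint8, red, green, blue; 480x640 float32, mm along the optical axis (not along the pixel's ray), 0 where there is no reading.
- camera_info(name): a dict with "mtx" (3x3 intrinsics, pixels), "T" (4x4, takes a point from camera to world coordinates). Camera axes: x right, y down, z forward; pixel columns grow to the right and rows downward; lengths in mm; the calibration is good to about 2 mm. A picture is of the moment at which its call begins. camera_info takes no time and is no camera call.
- workorder.finish_job(): hands the job in; it is judged then, once.
The state is a dict: "time_s": time; "joints": joint angles; "qvel": joint speeds; "joint_efforts": joint torques, N m; "tcp_pos": TCP position; "eef_rot": TCP orientation; "wrist_force": force on the tool from outside, world axes, zero at the start; "ft_torque": the same for the moment, N m; "opening": opening from 0.0 (shut) to 1.0 (fully open); "finger_force": force on a finger pad.
Only numpy, scipy, OpenCV 4.12 (cv2) and the standard library are available. Lean on these libraries where they do the work, as an engineer would, in place of code of your own. Each camera call takes 0.05 s, during which the arm holds its last target. There are 200 camera calls.

### The job

Put the screen that is on the sloped cleaning stand back into an empty slot of the wooden rack, fully down and smooth face to the rack's front like the screens already there. Slide the screen with the narrow top tab up out of the rack, turn it over and set it on the stand, about centred, lying back flat against the panel with its ribbed face outwards, ready for brushing. Leave the other screen in its slot and do not disturb the jar, cup, brush and tin.

Things in the scene. Friction and masses are not known exactly. Their poses are not given: they have to be found in the camera images.
- screen_brushed: Flat aluminium sieve plate, 6 mm thick (its x), 120 wide (y), 130 high (z), a full rectangle, 0.17 to 0.34 kg. Origin: middle of the bottom edge, at mid-thickness; z points up the plate. +x face smooth; -x face carries 3 level ribs, 5 mm proud, 104 long, 8 wide, centred 46, 68 and 90 mm above the bottom edge. Starts on the stand, ribs outwards.
- screen_tab: Sieve plate like screen_brushed (same sizes, axes, origin, mass and ribs on its -x face) but with a stepped top: 120 mm wide up to 95 mm high, above that a central tab 60 mm wide and 35 mm high. Starts upright in an end slot (near or far) of the rack, smooth face to the rack's front.
- screen_square: Sieve plate, full rectangle, the same as screen_brushed. Stands upright in the other end slot of the rack, smooth face to the rack's front (its x along the rack's +x), and stays there.
- screen_brushed_rib (a point): A point in the air 40 mm out from screen_brushed's mid-plane on its ribbed side (its -x), 65 mm up the plate: shows which way the ribs face.
- screen_tab_rib (a point): The same point of screen_tab.
- rack: Wooden rack fixed to the bench, 220 (x) by 150 mm (y). Origin: centre of its underside. +x is its front, facing away from the robot within 26 degrees. Three slots along y at x = -60, 0, +60 mm, each 9 mm wide, 140 long, open at both ends, flared to 22 mm at the mouth; floor 12 mm, rail tops 51 mm above the bench. A screen has 1.5 mm play each side and may lean 7 degrees.
- slot_near (a point): Centre of the floor of the slot at rack x = -60 mm, occupied at the start.
- slot_mid (a point): Centre of the floor of the middle slot, empty at the start.
- slot_far (a point): Centre of the floor of the slot at rack x = +60 mm, occupied at the start.
- stand: Sloped steel stand fixed to the bench, 150 by 150 mm. Origin: on the bench below the corner of panel and ledge. +x is its front, facing away from the robot within 26 degrees. Back panel 150 mm wide, 80 mm high along the slope, leans 30 degrees from vertical towards -x. At its foot a ledge 28 mm deep, square to the panel (rising to the front), with a lip 8 mm high at its front edge.
- stand_corner (a point): Middle of the inner corner between panel face and ledge, 35 mm above the bench: a screen's bottom rear edge belongs here, its rear face flat on the panel; the top 50 mm of the screen stand free above the panel.
- jar: Glass jar with metal lid, 60 mm across, 150 mm high, between rack and stand. Origin: centre of its underside. A bystander.
- cup: White cup, 72 mm across, 75 mm high, nearer the robot than rack and stand, between them. Origin: centre of its underside. A bystander.
- brush: Hand brush 170 mm long lying on the far side of the bench. Origin at its underside. A bystander.
- tin: Metal tin with paper label, 70 mm across, 120 mm high, at the right-hand side. Origin: centre of its underside. A bystander.
There are look-alikes about, which are no part of the job. Leave any pink or purple look-alike of the screen_square alone.

How it is judged (in metres and radians):
At the end, for the whole second after the job is handed in: screen_brushed is down in a rack slot (6 mm; 30 mm of its middle), upright within 0.2 rad, ribs to rack -x. screen_tab sits in the stand's corner (9 mm; 25 mm of its middle), leaning 0.42 to 0.63 rad, tab up, ribs out. screen_square within 15 mm of its start, upright. All at rest (((x of screen_brushed in the frame of rack between -0.066 and -0.054 m and x of screen_brushed_rib in the frame of rack below -0.08 m) or (x of screen_brushed in the frame of rack between -0.006 and 0.006 m and x of screen_brushed_rib in the frame of rack below -0.02 m) or (x of screen_brushed in the frame of rack between 0.054 and 0.066 m and x of screen_brushed_rib in the frame of rack below 0.04 m)) and z of screen_brushed in the frame of rack between 0.006 and 0.018 m and y of screen_brushed in the frame of rack between -0.03 and 0.03 m and angle between each of screen_brushed, screen_square's own z axis and vertical below 0.2 rad and linear speed of each of screen_brushed, screen_tab, screen_square below 0.03 m/s and angular speed of each of screen_brushed, screen_tab, screen_square below 0.3 rad/s and x of screen_tab in the frame of stand between -0.009 and 0.015 m and z of screen_tab in the frame of stand between 0.027 and 0.046 m and y of screen_tab in the frame of stand between -0.025 and 0.025 m and angle between screen_tab's own z axis and vertical between 0.42 and 0.63 rad and x of screen_tab_rib in the frame of stand between -0.012 and 0.025 m and z of screen_tab_rib in the frame of stand above 0.1 m and distance of screen_square from where it was at the start of the episode below 0.015 m); the robot touches nothing.
It fails at once if the jar is pushed more than 25 mm from its place (distance of jar from where it was at the start of the episode above 0.025 m).
It fails at once if the cup is pushed more than 25 mm from its place (distance of cup from where it was at the start of the episode above 0.025 m).
It fails at once if the brush is pushed more than 25 mm from its place (distance of brush from where it was at the start of the episode above 0.025 m).
It fails at once if the tin is pushed more than 25 mm from its place (distance of tin from where it was at the start of the episode above 0.025 m).
It fails at once if the screen that stays in the rack is lifted or moved more than 25 mm (distance of screen_square from where it was at the start of the episode above 0.025 m).
It also fails if it takes over 61 s, if anything falls off the work surface, if the arm or the gripper's body presses on something with over 40 N, if the wrist force passes 120 N, or if a joint passes its speed limit or range.

## Working session

There is one attempt and no reset: what is moved stays moved. The work goes in short steps, Python scripts to look and compute and a tool call to move; the robot and the scene stay as the last step left them, time stands still between calls to the robot, and variables do not carry over. Pictures are saved under pics/ and viewed, at most 10 in all, crops included, and the job is handed in when it is done.

Besides the shell and the picture viewer there is one more tool, called after "Call:" as a command line: name --pt "numbers of a row" for each row, then --argument value for the rest. move_arm: Moves the arm, as the interface text tells. Shift numbers are shares of 150 mm and turn numbers shares of 90 degrees, none past 1 either way. Its arguments: {"type":"object","properties":{"translation":{"type":"array"},"roll":{"type":"array"},"jaw":{"type":"number"}},"required":["translation","roll"]}

```bash
ls; mkdir -p pics
python3 - <<'E'
from plant import manip,capture,camera_info
import cv2,numpy as np
for n in("side","top"):
    p,d=capture(n); cv2.imwrite(f"pics/{n}0.png",p[:,:,::-1]); np.save(f"{n}0.npy",d)
    i=camera_info(n); print(n,np.round(i["mtx"],1).tolist(),np.round(i["T"],3).tolist())
s=manip.sense();print(s["time_s"],s["tcp_pos"],np.round(s["eef_rot"],3).tolist())
E
```

```text
pics
side [[553.5, 0.0, 325.4], [0.0, 553.5, 237.0], [0.0, 0.0, 1.0]] [[0.666, -0.498, 0.555, -89.331], [-0.746, -0.44, 0.5, -662.671], [-0.005, -0.747, -0.665, 898.39], [0.0, 0.0, 0.0, 1.0]]
top [[453.5, 0.0, 315.2], [0.0, 453.5, 238.4], [0.0, 0.0, 1.0]] [[0.026, -0.997, 0.071, 481.764], [-1.0, -0.027, -0.009, -71.065], [0.011, -0.071, -0.997, 1059.082], [0.0, 0.0, 0.0, 1.0]]
0.1 [138.83897294 506.08088339 241.80656472] [[-0.964, 0.265, -0.001], [0.265, 0.964, -0.001], [0.0, -0.001, -1.0]]
```

View pics/side0.png

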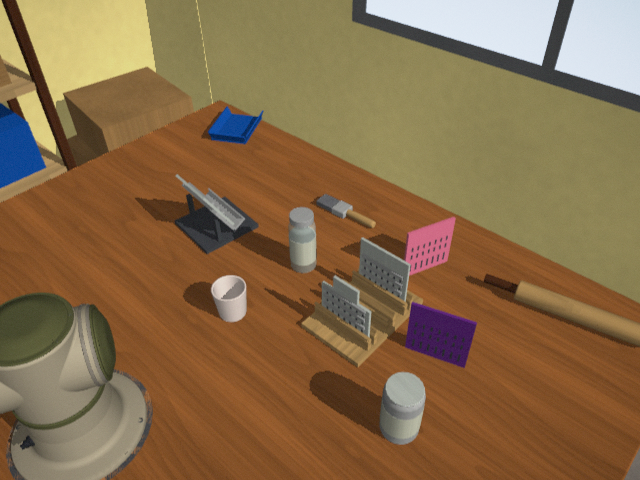

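View pics/top0.png

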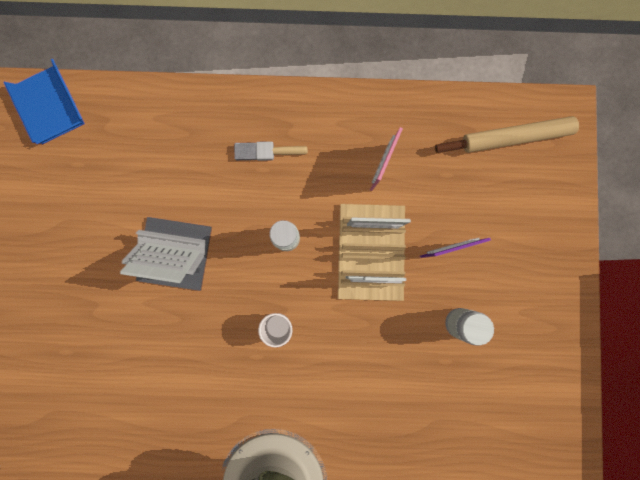

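The side view shows the stand with its ribbed plate at (215,205), the rack at (365,310) with the tab screen near and the square one far, and pink and purple decoys at (430,245) and (440,335). In the top view, the rack spans (340–410, 205–300) and the stand is at (165,255). Next I'll measure both with the depth images.

```bash
cat > h.py <<'E'
import numpy as np,cv2
from plant import manip,capture,camera_info
def cloud(n,d):
    i=camera_info(n);K=i["mtx"];T=np.array(i["T"]);v,u=np.mgrid[0:480,0:640]
    c=np.stack([(u-K[0][2])/K[0][0]*d,(v-K[1][2])/K[1][1]*d,d],-1)
    return c@T[:3,:3].T+T[:3,3]
def rect(xy):
    (c,s,a)=cv2.minAreaRect(xy.astype(np.float32));return np.round(c,1),np.round(s,1),round(a,1)
def plane(P):
    for k in range(6):
        m=P.mean(0);n=np.linalg.svd(P-m,full_matrices=False)[2][2];r=(P-m)@n
        P=P[abs(r)<max(2*r.std(),1.5)]
    return m,n*np.sign(n[2]),r.std(),len(P)
E
python3 - <<'E'
from h import *
W={n:cloud(n,np.load(n+"0.npy")) for n in("top","side")}
t=W["top"]
print("table z",np.median(t[350:450,50:150,2]),t[350:450,50:150,2].std())
im=cv2.imread("pics/top0.png")
# rack
B=t[195:310,330:415].reshape(-1,3)
for lo,hi in((8,16),(40,60),(46,56),(60,160),(125,150)):
    P=B[(B[:,2]>lo)&(B[:,2]<hi)];print(lo,hi,len(P),rect(P[:,:2]))
for a in((205,240,335,425),(265,295,335,425)):
    P=t[a[0]:a[1],a[2]:a[3]].reshape(-1,3);P=P[(P[:,2]>100)];
    print("scr",len(P),P.mean(0).round(1),P[:,2].max(),rect(P[P[:,2]>np.percentile(P[:,2],95)-8][:,:2]))
# stand
hsv=cv2.cvtColor(im,cv2.COLOR_BGR2HSV);R=np.s_[210:300,110:225]
h=hsv[R];p=t[R]
dark=(h[...,2]<85)&(abs(p[...,2])<25)&(h[...,1]<110)
print("dark",dark.sum(),np.median(p[dark][:,2]),rect(p[dark][:,:2]))
light=(h[...,1]<60)&(p[...,2]>35)
P=p[light];m,n,s,N=plane(P);print("plate",m.round(1),n.round(3),s,N,"tilt from vert",np.degrees(np.arcsin(n[2])),"yaw",np.degrees(np.arctan2(n[1],n[0])))
print("zr",np.percentile(P[:,2],[1,5,50,95,99]))
for nm,(uv) in {"jar":(284,236),"cup":(275,330),"tin":(478,329)}.items(): print(nm,t[uv[1],uv[0]].round())
E
```

```text
table z -1.107843112161163 69.40066157578319
8 16 3477 (array([ 529.6, -212.4]), array([150.4, 220.2]), 89.9)
40 60 1482 (array([ 529.6, -212.3]), array([140.1, 152.6]), 89.9)
46 56 1032 (array([ 529.5, -212.5]), array([139.9, 152.7]), 89.6)
60 160 821 (array([ 527. , -212.2]), array([120.2, 131.1]), 89.9)
125 150 319 (array([ 529.5, -212.6]), array([126.1, 119.8]), 0.2)
scr 425 [ 585.1 -209.4  140.6] 1059.0820566395253 (array([ 560.9, -159.1]), array([ 58.6, 229.4]), 27.6)
scr 287 [ 467.8 -205.3  150.4] 1059.0820566395253 (array([ 473., -156.]), array([170.6,   7.2]), 86.5)
dark 102 8.635303713440635 (array([480., 231.]), array([ 64.4, 193.2]), 32.8)
plate [495.9 242.6  95.9] [ 0.847 -0.105  0.522] 2.6390627862197875 2177 tilt from vert 31.453863293548523 yaw -7.072081944183921
zr [ 36.75389295  39.12249247  82.18643156 147.34270172 151.19967624]
jar [550. -17. 150.]
cup [344.   6.   5.]
tin [ 372. -417.  125.]
```

Run:
```python
import cv2,numpy as np
a=cv2.imread("pics/top0.png");b=cv2.imread("pics/side0.png")
A=cv2.resize(a[205:300,110:225],None,fx=3.4,fy=3.4,interpolation=2);B=cv2.resize(b[165:260,160:275],None,fx=3.4,fy=3.4,interpolation=2)
C=cv2.resize(a[195:310,325:420],None,fx=2.6,fy=2.6);D=cv2.resize(b[230:370,295:435],None,fx=2,fy=2)
o=np.zeros((600,800,3),np.uint8)
for im,y,x in((A,0,0),(B,0,400),(C,325,0),(D,325,400)):
    im=im[:600-y,:400];o[y:y+im.shape[0],x:x+im.shape[1]]=im
cv2.imwrite("pics/crop1.png",o)
```

```text
(no output)
```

View pics/crop1.png

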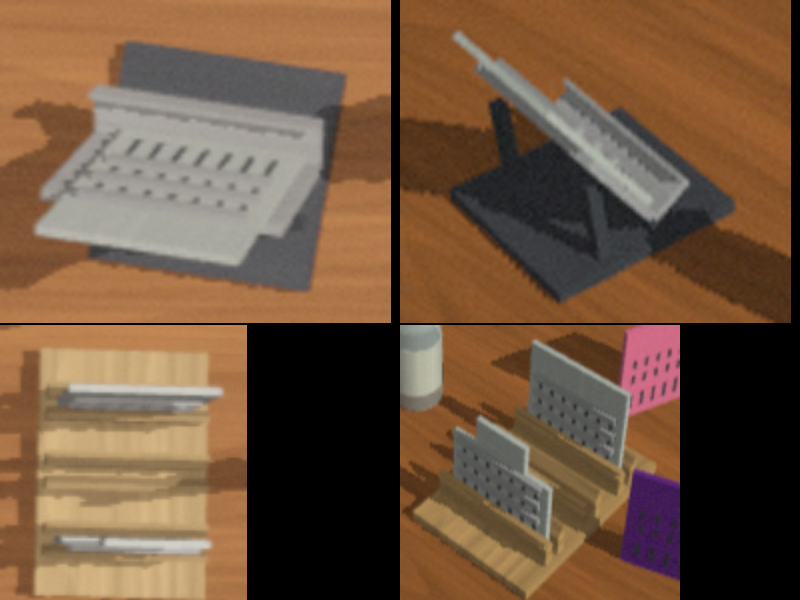

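The crops confirm it: ribs face outwards on the stand and towards the robot in the rack, and the plate sits slightly left of the stand's centre. Now I'll get accurate stand and plate geometry.

Run:
```python
from h import *
t=cloud("top",np.load("top0.npy"));im=cv2.imread("pics/top0.png");hsv=cv2.cvtColor(im,cv2.COLOR_BGR2HSV);R=np.s_[210:300,110:225]
h=hsv[R];p=t[R]
P=p[(p[...,2]>112)&(p[...,2]<170)&(h[...,1]<80)]
m,n,s,N=plane(P);print("top part",m.round(1),n.round(3),s,N,np.degrees(np.arctan2(n[1],n[0])),np.degrees(np.arcsin(n[2])));
r=rect(P[:,:2]);print(r,cv2.boxPoints(cv2.minAreaRect(P[:,:2].astype(np.float32))).round(1).tolist(),P[:,2].max())
for yaw in(-7,-8,-9):
    a=np.radians(yaw);ex=np.array([np.cos(a),np.sin(a)]);ey=np.array([-ex[1],ex[0]])
    print(yaw,"x",np.percentile(P[:,:2]@ex,[0.5,2,98,99.5]).round(1),"y",np.percentile(P[:,:2]@ey,[.5,2,98,99.5]).round(1))
A=p[(p[...,2]>20)&(p[...,2]<170)&(h[...,1]<80)]
print("all light",rect(A[:,:2]),cv2.boxPoints(cv2.minAreaRect(A[:,:2].astype(np.float32))).round(1).tolist())
# lip: front strip
a=np.radians(-7.5);ex=np.array([np.cos(a),np.sin(a)]);ey=np.array([-ex[1],ex[0]])
X=A[:,:2]@ex;Y=A[:,:2]@ey
F=A[X>np.percentile(X,99.5)-6];print("lip",rect(F[:,:2]),F[:,2].min(),F[:,2].max())
# profile along mid
for x0 in np.arange(X.min(),X.max()+1,6):
    q=(abs(X-x0)<3); print(round(x0,0),q.sum(),"z",np.percentile(A[q,2],[5,50,95]).round(0),"Y",np.percentile(Y[q],[0,100]).round(0))
# base
base=(h[...,2]<100)&(p[...,2]>-6)&(p[...,2]<22)&(h[...,1]<90)
B=cv2.morphologyEx(base.astype(np.uint8),cv2.MORPH_OPEN,np.ones((3,3)))>0
print("base",B.sum(),rect(p[B][:,:2]),cv2.boxPoints(cv2.minAreaRect(p[B][:,:2].astype(np.float32))).round(0).tolist())
print(h[5:15,40:60].reshape(-1,3).mean(0),p[10,50])
```

```text
top part [473.3 245.5 133.1] [ 0.81  -0.104  0.577] 1.5024098704276823 827 -7.323499655141728 35.25763189914399
(array([474. , 245.7]), array([121.2,  31.6]), 82.8) [[450.79998779296875, 187.5], [482.1000061035156, 183.60000610351562], [497.20001220703125, 303.79998779296875], [465.8999938964844, 307.70001220703125]] 154.62001626850065
-7 x [424.9 425.4 455.6 456.2] y [241.4 242.1 358.8 361.4]
-8 x [419.3 420.  450.3 450.9] y [249.  249.8 366.4 368.9]
-9 x [413.1 414.4 445.1 446. ] y [256.5 257.4 373.9 376.3]
all light (array([506.5, 246.4]), array([151.2,  96. ]), 82.7) [[449.20001220703125, 177.5], [544.5, 165.3000030517578], [563.7000122070312, 315.20001220703125], [468.5, 327.5]]
lip (array([550.9, 240.8]), array([148.5,   6.6]), 82.6) 42.636292580069835 58.96650997426309
422.0 76 z [145. 147. 150.] Y [245. 365.]
428.0 198 z [143. 148. 151.] Y [245. 365.]
434.0 198 z [132. 138. 144.] Y [245. 366.]
440.0 207 z [102. 128. 134.] Y [237. 383.]
446.0 227 z [ 66. 119. 124.] Y [235. 386.]
452.0 238 z [ 91. 114. 122.] Y [235. 385.]
458.0 211 z [ 82. 100. 103.] Y [235. 385.]
464.0 212 z [ 72.  87. 102.] Y [235. 386.]
470.0 197 z [60. 81. 85.] Y [235. 385.]
476.0 198 z [51. 66. 81.] Y [235. 385.]
482.0 185 z [41. 55. 61.] Y [236. 384.]
488.0 181 z [35. 44. 51.] Y [235. 386.]
494.0 181 z [35. 39. 42.] Y [235. 386.]
500.0 181 z [38. 42. 45.] Y [236. 385.]
506.0 195 z [41. 45. 57.] Y [235. 386.]
512.0 182 z [50. 55. 59.] Y [236. 386.]
518.0 90 z [44. 48. 52.] Y [236. 385.]
base 1313 (array([513.3, 245.6]), array([150.8, 147.4]), 82.8) [[431.0, 180.0], [577.0, 162.0], [596.0, 311.0], [450.0, 330.0]]
[ 69.855  61.715 122.265] [589.68515518 279.76413501   9.88520772]
```

```bash
cat >> h.py <<'E'
S=np.array([523.3,244.2]);SY=-7.3
def st(x,y):
    a=np.radians(SY);return S+x*np.array([np.cos(a),np.sin(a)])+y*np.array([-np.sin(a),np.cos(a)])
def to(xyz,th=None):
    s=manip.sense();R=np.array(s["eef_rot"]);cur=np.degrees(np.arctan2(R[1,1],R[0,1]))
    d=R.T@(np.array(xyz)-s["tcp_pos"])/150
    print("frac",d.round(4),"th",round(cur,2),"roll",None if th is None else round((cur-th)/90,4),"j6",round(s["joints"][5],1),"t",round(s["time_s"],2),"tcp",np.round(s["tcp_pos"],1))
E
python3 - <<'E'
from h import *
to([*st(-35,-5),200],172.7); print(np.round(manip.sense()["wrist_force"],2))
E
```

```text
frac [-2.7074 -1.0708  0.2793] th 74.66 roll -1.0894 j6 -12.8 t 0.1 tcp [138.8 506.1 241.8]
[ 0.37 -0.34  0.07]
```

Call:
move_arm --pt "-0.4 -0.2 0" --pt "-0.8 -0.35 0" --pt "-1 -0.5 0" --pt "-1 -0.5 0" --pt "-1 -0.5 0" --pt "-1 -0.5 0" --roll '[-0.1, -0.2, -0.3, -0.4, -0.5, -0.6]' --jaw 1

```text
time_s: 0.85
tcp_pos: [263.8, 394.1, 242.0]
eef_rot: [[-0.778, -0.628, -0.001], [-0.628, 0.778, -0.0], [0.001, -0.0, -1.0]]
wrist_force: [0.3, 0.4, -0.3]
opening: 1.002
finger_force: 0.0
```

Run:
```python
from h import *
to([*st(-35,-5),200],172.7)
```

```text
frac [-0.533  -1.719   0.2799] th 128.93 roll -0.4863 j6 -86.9 t 0.85 tcp [263.8 394.1 242. ]
```

Call:
move_arm --pt "-0.15 -0.35 0" --pt "-0.3 -0.7 0" --pt "-0.4 -1 0" --pt "-0.4 -1 0" --pt "-0.4 -1 0" --pt "-0.4 -1 0" --roll '[-0.1, -0.2, -0.3, -0.4, -0.48, -0.48]'

```text
time_s: 1.6
tcp_pos: [404.2, 314.5, 242.0]
eef_rot: [[-0.143, -0.99, -0.001], [-0.99, 0.143, -0.0], [0.0, 0.001, -1.0]]
wrist_force: [-0.4, 0.4, 1.2]
opening: 0.999
finger_force: 0.0
```

Run:
```python
from h import *
to([*st(-35,-5),200],172.7)
```

```text
frac [ 0.3874 -0.6202  0.2799] th 171.78 roll -0.0102 j6 -147.0 t 1.6 tcp [404.2 314.5 242. ]
```

Call:
move_arm --pt "0.19 -0.31 0" --pt "0.387 -0.62 0.1" --pt "0.387 -0.62 0.3" --pt "0.387 -0.62 0.3" --roll '[-0.01, -0.01, -0.01, -0.01]'

```text
time_s: 2.1
tcp_pos: [487.3, 243.6, 195.5]
eef_rot: [[-0.129, -0.992, -0.004], [-0.992, 0.129, -0.001], [0.002, 0.004, -1.0]]
wrist_force: [-0.2, -0.4, 0.9]
opening: 0.999
finger_force: 0.0
```

Run:
```python
from h import *
to([*st(-35,-5),140],172.7)
a,d=capture("top");b,e=capture("side")
A=cv2.resize(a[150:350,60:260,::-1],(400,400));B=cv2.resize(b[90:290,110:310,::-1],(400,400))
cv2.imwrite("pics/c2.png",np.hstack([A,B]))
```

```text
frac [-0.0019 -0.0061  0.3699] th 172.6 roll -0.0011 j6 -158.4 t 2.1 tcp [487.3 243.6 195.5]
```

View pics/c2.png

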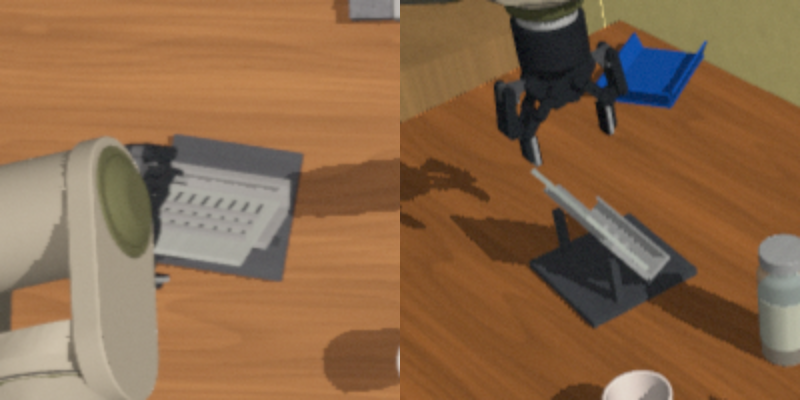

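The gripper hovers open above the screen's top edge. I'll project the TCP and the fingertips to check the sideways offset.

```bash
cat >> h.py <<'E'
def px(n,P):
    i=camera_info(n);T=np.linalg.inv(np.array(i["T"]));c=T[:3,:3]@np.array(P)+T[:3,3];q=np.array(i["mtx"])@c;return (q[:2]/q[2]).round(1)
E
python3 - <<'E'
from h import *
s=manip.sense();print(np.round(s["joints"],1))
for dx in(-42,42):
  for z in(195,205,185):
    q=[*st(-35+dx,-5),z];a=px("top",q);b=px("side",q)
    print(dx,z,"crop",2*(a-[60,150]),2*(b-[110,90])+[400,0])
q=[*st(-65,-5),147];print("plate top mid",2*(px("top",q)-[60,150]),2*(px("side",q)-[110,90])+[400,0])
E
```

```text
[  14.3   22.6   86.     0.    71.3 -158.4]
-42 195 crop [160.2 270. ] [540.8 164.4]
-42 205 crop [156.2 270.4] [539.2 156.8]
-42 185 crop [164.2 269.8] [542.4 171.8]
42 195 crop [176.2 182.4] [605.8 136.2]
42 205 crop [172.4 181.6] [604.6 128.8]
42 185 crop [180. 183.] [607.  143.6]
plate top mid [180.4 256.6] [557.6 195.2]
```

Call:
move_arm --pt "0 0 0.2" --pt "0 0 0.37" --pt "0 0 0.37" --pt "0 0 0.37" --roll '[0, 0, 0, 0]'

```text
time_s: 2.7
tcp_pos: [488.7, 244.5, 143.7]
eef_rot: [[-0.126, -0.992, 0.003], [-0.992, 0.126, 0.001], [-0.001, -0.003, -1.0]]
wrist_force: [-0.5, -0.7, 0.3]
opening: 0.998
finger_force: 0.0
```

Call:
move_arm --pt "0 0.06 0" --pt "0 0.12 0" --pt "0 0.12 0" --pt "0 0.12 0" --pt "0 0.12 0" --roll '[0, 0, 0, 0, 0]' --jaw 0.42

```text
time_s: 3.32
tcp_pos: [470.5, 246.2, 141.8]
eef_rot: [[-0.126, -0.992, 0.0], [-0.992, 0.126, 0.0], [-0.0, -0.0, -1.0]]
wrist_force: [-1.0, 1.2, -0.0]
opening: 0.421
finger_force: 0.0
```

Run:
```python
from h import *
to([*st(14,-5),146],172.7)
a,d=capture("top");b,e=capture("side")
A=cv2.resize(a[150:350,60:260,::-1],(400,400));B=cv2.resize(b[130:250,130:250,::-1],(400,400))
cv2.imwrite("pics/c3.png",np.hstack([A,B]))
```

```text
frac [ 0.0021 -0.4444 -0.0278] th 172.75 roll 0.0005 j6 -157.8 t 3.33 tcp [470.5 246.2 141.8]
```

View pics/c3.png

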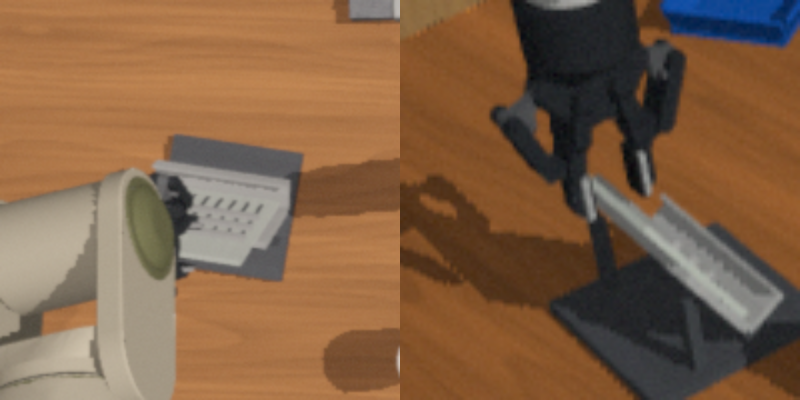

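Call:
move_arm --pt "0 -0.04 0" --pt "0 -0.08 0" --pt "0 -0.13 0" --pt "0 -0.18 -0.01" --pt "0 -0.23 -0.01" --pt "0 -0.28 -0.02" --pt "0 -0.33 -0.02" --pt "0 -0.38 -0.03" --pt "0 -0.42 -0.03" --pt "0 -0.45 -0.03" --pt "0 -0.45 -0.03" --roll '[0, 0, 0, 0, 0, 0, 0, 0, 0, 0, 0]'

```text
time_s: 4.8
tcp_pos: [537.4, 237.7, 146.2]
eef_rot: [[-0.126, -0.992, -0.0], [-0.992, 0.126, -0.0], [0.0, 0.0, -1.0]]
wrist_force: [0.3, -0.4, -0.3]
opening: 0.422
finger_force: 0.0
```

Call:
move_arm --pt "0 0.03 0" --pt "0 0.06 0" --pt "0 0.06 0" --pt "0 0.06 0" --pt "0 0.06 0" --pt "0 0.06 0" --roll '[0, 0, 0, 0, 0, 0]' --jaw 0

```text
time_s: 5.55
tcp_pos: [527.3, 239.1, 146.3]
eef_rot: [[-0.126, -0.992, -0.003], [-0.992, 0.126, 0.0], [0.0, 0.003, -1.0]]
wrist_force: [-6.6, 0.1, 4.2]
opening: 0.06
finger_force: 58.9
```

Run:
```python
from h import *
to([*st(14,-5),300],172.7)
a,d=capture("top");b,e=capture("side")
A=cv2.resize(a[150:350,60:260,::-1],(400,400));B=cv2.resize(b[110:270,110:270,::-1],(400,400))
cv2.imwrite("pics/c4.png",np.hstack([A,B]))
```

```text
frac [ 0.0032 -0.0599 -1.0249] th 172.77 roll 0.0008 j6 -160.0 t 5.55 tcp [527.3 239.1 146.3]
```

View pics/c4.png

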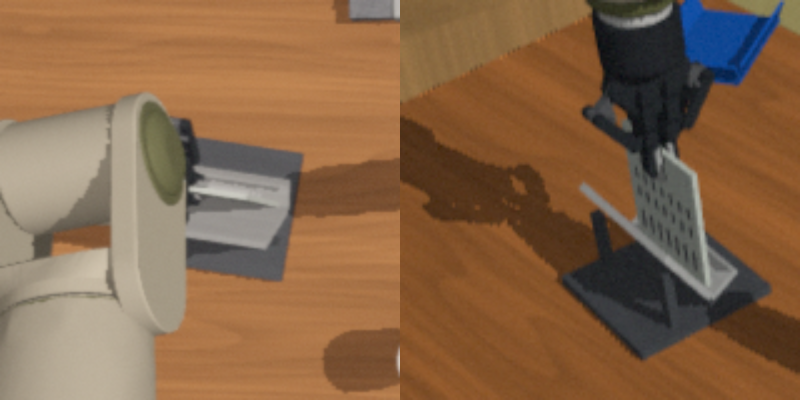

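The screen is upright and firmly gripped (opening 0.06, 59 N). Next: lift it and carry it over.

Call:
move_arm --pt "0 0 -0.1" --pt "0 0 -0.3" --pt "0 0 -0.6" --pt "0 0 -0.95" --pt "0 0 -1" --pt "0 0 -1" --roll '[0, 0, 0, 0, 0, 0]'

```text
time_s: 6.4
tcp_pos: [528.3, 238.8, 296.0]
eef_rot: [[-0.126, -0.992, 0.0], [-0.992, 0.126, -0.0], [0.0, -0.0, -1.0]]
wrist_force: [0.2, -0.3, -3.4]
opening: 0.058
finger_force: 58.7
```

Call:
move_arm --pt "0 0 0" --pt "0.1 0 0" --pt "0.25 0 0" --pt "0.4 0 0" --pt "0.55 0 0" --pt "0.7 0 0" --pt "0.85 0 0" --pt "0.98 0 0" --pt "0.98 0 0" --roll '[0.1, 0.2, 0.3, 0.4, 0.5, 0.6, 0.7, 0.8, 0.8]'

```text
time_s: 7.52
tcp_pos: [509.4, 92.2, 294.8]
eef_rot: [[-0.983, -0.185, -0.003], [-0.185, 0.983, -0.0], [0.003, 0.0, -1.0]]
wrist_force: [0.0, 0.0, -1.8]
opening: 0.06
finger_force: 58.8
```

Run:
```python
from h import *
to([529.6,-212.4,296],0);print(manip.sense()["opening"],manip.sense()["wrist_force"])
```

```text
frac [ 0.2441 -2.0204 -0.0084] th 100.68 roll 1.1187 j6 -103.4 t 7.53 tcp [509.4  92.2 294.8]
0.0595285262974754 [ 0.01983571  0.02907121 -1.80166181]
```

Call:
move_arm --pt "0 -0.12 0" --pt "0.02 -0.25 0" --pt "0.03 -0.4 0" --pt "0.05 -0.55 0" --pt "0.07 -0.7 0" --pt "0.09 -0.85 0" --pt "0.11 -0.95 0" --pt "0.12 -1 0" --pt "0.12 -1 0" --roll '[0.1, 0.2, 0.3, 0.4, 0.5, 0.6, 0.7, 0.8, 0.8]'

```text
time_s: 8.65
tcp_pos: [520.1, -57.4, 295.3]
eef_rot: [[-0.484, 0.875, -0.002], [0.875, 0.484, 0.001], [0.001, -0.001, -1.0]]
wrist_force: [-0.1, 0.2, -2.1]
opening: 0.059
finger_force: 58.8
```

Run:
```python
from h import *
to([529.6,-212.4,295],0)
```

```text
frac [-0.9349 -0.4445  0.0012] th 28.95 roll 0.3216 j6 -48.1 t 8.65 tcp [520.1 -57.4 295.3]
```

Call:
move_arm --pt "-0.15 -0.07 0" --pt "-0.4 -0.18 0" --pt "-0.65 -0.3 0" --pt "-0.85 -0.4 0" --pt "-0.935 -0.445 0" --pt "-0.935 -0.445 0" --pt "-0.935 -0.445 0" --roll '[0.1, 0.2, 0.3, 0.322, 0.322, 0.322, 0.322]'

```text
time_s: 9.52
tcp_pos: [529.2, -211.4, 296.3]
eef_rot: [[0.001, 1.0, -0.0], [1.0, -0.001, 0.0], [0.0, -0.0, -1.0]]
wrist_force: [-0.5, 0.1, -2.6]
opening: 0.059
finger_force: 58.7
```

Run:
```python
from h import *
to([529.6,-212.4,200],0)
t,d=capture("top");T=cloud("top",d);b,e=capture("side");Sd=cloud("side",e)
P=T.reshape(-1,3);s=manip.sense();c=s["tcp_pos"]
hs=cv2.cvtColor(b,cv2.COLOR_RGB2HSV)
# held plate seen from the side camera (ribbed face, -x)
m=(abs(Sd[...,0]-c[0])<25)&(abs(Sd[...,1]-c[1])<75)&(Sd[...,2]>180)&(Sd[...,2]<275)
Q=Sd[m];mm,n,sd,N=plane(Q);print("plate",mm.round(1),n.round(3),sd,N,"yaw",np.degrees(np.arctan(n[1]/n[0])),"lean",np.degrees(np.arcsin(n[2])))
print("y",np.percentile(Q[:,1],[.5,99.5]),"z",np.percentile(Q[:,2],[.5,99.5]))
m=(abs(P[:,0]-c[0])<25)&(abs(P[:,1]-c[1])<75)&(P[:,2]>275)&(P[:,2]<325);print("top edge",rect(P[m][:,:2]),m.sum())
A=t[170:340,290:460,::-1];B=b[180:350,280:450,::-1]
cv2.imwrite("pics/c5.png",cv2.resize(np.hstack([A,B]),(800,400)))
```

```text
frac [-0.0067  0.0025  0.642 ] th -0.06 roll -0.0007 j6 -33.5 t 9.53 tcp [ 529.2 -211.4  296.3]
plate [ 525.3 -215.   227.8] [1.    0.001 0.027] 1.3755848885118411 1405 yaw 0.06592521594342354 lean 1.5750920893368165
y [-271.78611735 -151.52504922] z [187.61957572 274.13487685]
top edge (array([ 525.9, -175.5]), array([47.1,  5.3]), 82.3) 17
```

View pics/c5.png

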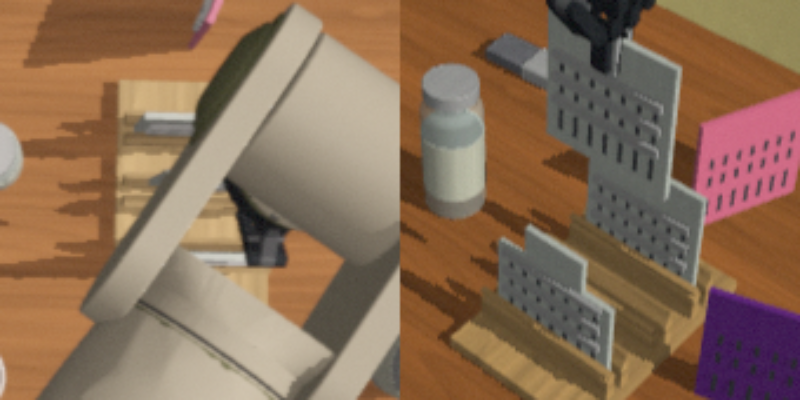

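The screen hangs square: yaw 0.1°, ribs to −x, mid-plane at about x 529 and bottom at about z 188. I'll lower it into the middle slot.

Call:
move_arm --pt "-0.005 0 0.25" --pt "-0.005 0 0.55" --pt "-0.005 0 0.75" --pt "-0.005 0.002 0.87" --pt "-0.005 0.002 0.87" --roll '[0, 0, 0, 0, 0]'

```text
time_s: 10.25
tcp_pos: [529.0, -212.6, 164.9]
eef_rot: [[0.003, 1.0, -0.002], [1.0, -0.003, 0.001], [0.001, -0.002, -1.0]]
wrist_force: [0.1, -0.4, -2.6]
opening: 0.059
finger_force: 58.7
```

Call:
move_arm --pt "0 0 0.05" --pt "0 0 0.1" --pt "0 0 0.15" --pt "0 0 0.2" --pt "0 0 0.2" --roll '[0, 0, 0, 0, 0]'

```text
time_s: 10.88
tcp_pos: [529.1, -213.4, 135.1]
eef_rot: [[0.004, 1.0, -0.001], [1.0, -0.004, 0.001], [0.001, -0.001, -1.0]]
wrist_force: [-0.4, 0.8, -2.0]
opening: 0.053
finger_force: 58.7
```

Call:
move_arm --pt "0 0 0.04" --pt "0 0 0.07" --pt "0 0 0.09" --pt "0 0 0.1" --pt "0 0 0.1" --roll '[0, 0, 0, 0, 0]'

```text
time_s: 11.5
tcp_pos: [529.4, -213.5, 120.9]
eef_rot: [[0.004, 1.0, 0.0], [1.0, -0.004, -0.0], [-0.0, 0.0, -1.0]]
wrist_force: [-0.4, -0.6, -2.9]
opening: 0.061
finger_force: 58.7
```

Call:
move_arm --pt "0 0 0.01" --pt "0 0 0.02" --pt "0 0 0.02" --roll '[0, 0, 0]'

```text
time_s: 11.88
tcp_pos: [530.3, -213.7, 120.7]
eef_rot: [[0.004, 1.0, 0.003], [1.0, -0.004, -0.002], [-0.002, 0.003, -1.0]]
wrist_force: [-4.0, 4.5, 19.4]
opening: 0.063
finger_force: 62.3
```

Call:
move_arm --pt "0 0 0" --pt "0 0 0" --pt "0 0 0" --pt "0 0 -0.2" --pt "0 0 -0.5" --pt "0 0 -0.5" --pt "0 0 -0.5" --roll '[0, 0, 0, 0, 0, 0, 0]' --jaw 0.32

```text
time_s: 12.75
tcp_pos: [529.0, -213.3, 191.9]
eef_rot: [[0.004, 1.0, -0.001], [1.0, -0.004, 0.001], [0.001, -0.001, -1.0]]
wrist_force: [-1.1, -0.5, -1.3]
opening: 0.317
finger_force: 0.0
```

Run:
```python
from h import *
to([469.6,-212.4,200],0)
b,e=capture("side");Sd=cloud("side",e)
# ribbed faces of the three screens: upper smooth band
for nm,x0,lo,hi in(("near",469.6,112,140),("mid",529.6,112,145),("far",589.6,112,145)):
    m=(abs(Sd[...,0]-x0)<18)&(abs(Sd[...,1]+212)<75)&(Sd[...,2]>lo)&(Sd[...,2]<hi+5)
    Q=Sd[m];mm,n,sd,N=plane(Q);print(nm,mm.round(1),"yaw",np.degrees(np.arctan(n[1]/n[0])).round(2),"lean",np.degrees(np.arcsin(n[2])).round(1),N,"y",np.percentile(Q[:,1],[1,99]).round(1),"zmax",np.percentile(Q[:,2],99).round(1))
```

```text
frac [ 0.0046 -0.3962 -0.0533] th -0.23 roll -0.0025 j6 -33.5 t 12.75 tcp [ 529.  -213.3  191.9]
near [ 466.2 -211.5  128.5] yaw 0.05 lean 0.6 279 y [-241.2 -181.1] zmax 143.6
mid [ 526.9 -216.6  129. ] yaw 0.07 lean 1.5 545 y [-273.7 -154.2] zmax 144.1
far [ 586.  -226.5  127.6] yaw -0.03 lean 1.2 409 y [-271.  -172.8] zmax 143.8
```

The brushed screen is seated at the same height as its neighbours. Now for the tab screen.

Call:
move_arm --pt "0.01 -0.2 -0.05" --pt "0.013 -0.395 -0.05" --pt "0.013 -0.395 -0.05" --pt "0.013 -0.395 -0.05" --roll '[-0.003, -0.003, -0.003, -0.003]'

```text
time_s: 13.3
tcp_pos: [470.3, -211.3, 199.7]
eef_rot: [[-0.001, 1.0, -0.001], [1.0, 0.001, 0.001], [0.001, -0.001, -1.0]]
wrist_force: [-0.9, 0.7, -0.6]
opening: 0.319
finger_force: 0.0
```

Run:
```python
from h import *
to([469.4,-211.2,122],0)
```

```text
frac [ 0.0007 -0.006   0.5182] th 0.04 roll 0.0004 j6 -37.3 t 13.3 tcp [ 470.3 -211.3  199.7]
```

Call:
move_arm --pt "0 -0.006 0.2" --pt "0 -0.006 0.4" --pt "0 -0.006 0.52" --pt "0 -0.006 0.52" --pt "0 -0.006 0.52" --roll '[0, 0, 0, 0, 0]'

```text
time_s: 13.92
tcp_pos: [469.8, -211.5, 122.8]
eef_rot: [[-0.001, 1.0, 0.001], [1.0, 0.001, -0.001], [-0.001, 0.001, -1.0]]
wrist_force: [-0.3, 0.9, 0.9]
opening: 0.316
finger_force: 0.0
```

Call:
move_arm --pt "0 0 0" --pt "0 0 0" --pt "0 0 0" --pt "0 0 0" --pt "0 0 0" --roll '[0, 0, 0, 0, 0]' --jaw 0

```text
time_s: 14.55
tcp_pos: [469.7, -211.6, 123.1]
eef_rot: [[-0.001, 1.0, 0.002], [1.0, 0.001, -0.001], [-0.001, 0.002, -1.0]]
wrist_force: [-0.0, 0.5, 5.8]
opening: 0.061
finger_force: 59.4
```

Call:
move_arm --pt "0 0 -0.04" --pt "0 0 -0.1" --pt "0 0 -0.2" --pt "0 0 -0.3" --pt "0 0 -0.5" --pt "0 0 -0.8" --pt "0 0 -1" --pt "0 0 -1" --pt "0 0 -1" --roll '[0, 0, 0, 0, 0, 0, 0, 0, 0]'

```text
time_s: 15.68
tcp_pos: [468.8, -211.0, 271.2]
eef_rot: [[-0.001, 1.0, -0.002], [1.0, 0.001, 0.001], [0.001, -0.002, -1.0]]
wrist_force: [0.5, -0.3, -1.7]
opening: 0.06
finger_force: 58.7
```

Run:
```python
from h import *
to([*st(4,0),300],172.7)
b,e=capture("side");Sd=cloud("side",e);s=manip.sense();c=s["tcp_pos"]
m=(abs(Sd[...,0]-c[0])<25)&(abs(Sd[...,1]-c[1])<75)&(Sd[...,2]>150)&(Sd[...,2]<258)
Q=Sd[m];mm,n,sd,N=plane(Q);print("held",mm.round(1),"yaw",np.degrees(np.arctan(n[1]/n[0])),"lean",np.degrees(np.arcsin(n[2])),N)
print("y",np.percentile(Q[:,1],[.5,99.5]),"z",np.percentile(Q[:,2],[.2,1,99.5]))
```

```text
frac [ 3.0313  0.392  -0.1889] th 0.05 roll -1.9184 j6 -37.4 t 15.68 tcp [ 468.8 -211.   271.2]
held [ 463.6 -214.1  210.7] yaw 0.3197927961087611 lean 1.8506773424144405 1861
y [-270.98032628 -150.23945569] z [159.80603078 160.83495519 257.17643587]
```

Call:
move_arm --pt "0 0 -0.1" --pt "0 0 -0.2" --pt "0.2 0 -0.2" --pt "0.4 0.03 -0.2" --pt "0.6 0.06 -0.2" --pt "0.8 0.09 -0.2" --pt "0.95 0.1 -0.2" --pt "1 0.1 -0.2" --pt "1 0.1 -0.2" --roll '[-0.1, -0.2, -0.3, -0.4, -0.5, -0.6, -0.7, -0.8, -0.8]'

```text
time_s: 16.85
tcp_pos: [483.8, -60.9, 301.3]
eef_rot: [[-0.951, 0.309, -0.002], [0.309, 0.951, 0.001], [0.002, 0.0, -1.0]]
wrist_force: [0.8, -0.4, -1.3]
opening: 0.062
finger_force: 58.7
```

Run:
```python
from h import *
to([*st(4,0),300],172.7)
```

```text
frac [0.3512 2.0206 0.0094] th 72.02 roll -1.1187 j6 -93.0 t 16.85 tcp [483.8 -60.9 301.3]
```

Call:
move_arm --pt "0.02 0.12 0" --pt "0.04 0.25 0" --pt "0.06 0.4 0" --pt "0.09 0.55 0" --pt "0.12 0.7 0" --pt "0.15 0.85 0" --pt "0.17 0.95 0" --pt "0.18 1 0" --pt "0.18 1 0" --roll '[-0.1, -0.2, -0.3, -0.4, -0.5, -0.6, -0.7, -0.8, -0.8]'

```text
time_s: 17.98
tcp_pos: [504.6, 89.6, 301.6]
eef_rot: [[-0.59, -0.807, -0.001], [-0.807, 0.59, -0.0], [0.001, 0.001, -1.0]]
wrist_force: [0.1, -0.3, -2.7]
opening: 0.06
finger_force: 58.7
```

Run:
```python
from h import *
to([*st(4,0),300],172.7)
```

```text
frac [-0.9187  0.4846  0.0103] th 143.82 roll -0.3209 j6 -146.9 t 17.98 tcp [504.6  89.6 301.6]
```

Call:
move_arm --pt "-0.15 0.08 0" --pt "-0.4 0.2 0" --pt "-0.65 0.33 0" --pt "-0.85 0.44 0" --pt "-0.92 0.475 0" --pt "-0.92 0.475 0" --pt "-0.92 0.475 0" --roll '[-0.1, -0.2, -0.3, -0.32, -0.32, -0.32, -0.32]'

```text
time_s: 18.85
tcp_pos: [528.1, 242.0, 302.3]
eef_rot: [[-0.127, -0.992, -0.0], [-0.992, 0.127, -0.0], [0.0, 0.0, -1.0]]
wrist_force: [0.1, 0.1, -2.4]
opening: 0.061
finger_force: 58.8
```

Run:
```python
from h import *
to([*st(6,0),165],172.7)
b,e=capture("side");Sd=cloud("side",e);s=manip.sense();c=s["tcp_pos"]
a=np.radians(SY);ex=np.array([np.cos(a),np.sin(a)]);ey=np.array([-ex[1],ex[0]])
X=(Sd[...,:2]-S)@ex;Y=(Sd[...,:2]-S)@ey
m=(abs(X)<30)&(abs(Y)<75)&(Sd[...,2]>170)&(Sd[...,2]<285)
L=np.stack([X[m],Y[m],Sd[...,2][m]],1);mm,n,sd,N=plane(L);print("held",mm.round(1),"yaw",np.degrees(np.arctan(n[1]/n[0])),"lean",np.degrees(np.arcsin(n[2])),N)
print("Y",np.percentile(L[:,1],[.5,99.5]),"z",np.percentile(L[:,2],[.2,1,99.5]))
# empty stand panel/ledge
m=(X>-60)&(X<40)&(abs(Y)<85)&(Sd[...,2]>25)&(Sd[...,2]<115)&(cv2.cvtColor(b,cv2.COLOR_RGB2HSV)[...,1]<70)
L=np.stack([X[m],Y[m],Sd[...,2][m]],1);print("stand Y",np.percentile(L[:,1],[.5,50,99.5]),len(L))
T,d=capture("top");W=cloud("top",d)
X=(W[...,:2]-S)@ex;Y=(W[...,:2]-S)@ey;z=W[...,2]
for x0 in range(-45,36,5):
    q=(abs(X-x0)<2.5)&(abs(Y)<70)&(z>20)&(z<120)
    if q.sum()>3: print(x0,q.sum(),np.median(z[q]).round(1))
```

```text
frac [-0.0106 -0.0065  0.9151] th 172.68 roll -0.0002 j6 -159.6 t 18.85 tcp [528.1 242.  302.3]
held [  0.6  -4.6 238.9] yaw -0.11240655930593234 lean 0.02551984321471861 845
Y [-63.70598804  60.22111924] z [189.1584478  190.29772267 284.82395365]
stand Y [-76.40485333 -16.88715163  76.8040732 ] 1033
-45 131 100.4
-40 168 102.0
-35 169 95.4
-30 160 86.6
-25 156 77.5
-20 152 69.5
-15 149 60.4
-10 143 52.0
-5 140 43.7
0 127 35.9
5 51 37.1
10 68 39.7
15 89 42.7
20 149 46.9
25 136 55.3
30 98 48.2
```

Call:
move_arm --pt "-0.01 -0.006 0.25" --pt "-0.01 -0.006 0.55" --pt "-0.01 -0.006 0.8" --pt "-0.01 -0.006 0.91" --pt "-0.01 -0.006 0.91" --pt "-0.01 -0.006 0.91" --roll '[0, 0, 0, 0, 0, 0]'

```text
time_s: 19.7
tcp_pos: [529.9, 244.7, 167.5]
eef_rot: [[-0.125, -0.992, 0.003], [-0.992, 0.125, 0.001], [-0.001, -0.003, -1.0]]
wrist_force: [0.4, 1.7, -2.2]
opening: 0.06
finger_force: 58.7
```

Call:
move_arm --pt "0 0 0.02" --pt "0 0 0.04" --pt "0 0 0.06" --pt "0 0 0.07" --pt "0 0 0.07" --roll '[0, 0, 0, 0, 0]'

```text
time_s: 20.32
tcp_pos: [529.0, 244.6, 155.2]
eef_rot: [[-0.125, -0.992, -0.0], [-0.992, 0.125, -0.0], [0.0, 0.0, -1.0]]
wrist_force: [0.1, 0.1, -2.0]
opening: 0.057
finger_force: 58.7
```

Call:
move_arm --pt "0 0 0.01" --pt "0 0 0.015" --pt "0 0 0.02" --pt "0 0 0.02" --roll '[0, 0, 0, 0]'

```text
time_s: 20.82
tcp_pos: [529.0, 244.6, 152.3]
eef_rot: [[-0.125, -0.992, -0.0], [-0.992, 0.125, -0.0], [0.0, 0.0, -1.0]]
wrist_force: [-0.0, -0.1, -2.2]
opening: 0.062
finger_force: 58.7
```

Call:
move_arm --pt "0 0 0.005" --pt "0 0 0.01" --pt "0 0 0.015" --pt "0 0 0.015" --roll '[0, 0, 0, 0]'

```text
time_s: 21.32
tcp_pos: [529.2, 244.7, 150.5]
eef_rot: [[-0.124, -0.992, 0.001], [-0.992, 0.124, 0.0], [-0.0, -0.001, -1.0]]
wrist_force: [-1.6, -0.1, 3.8]
opening: 0.057
finger_force: 59.6
```

Call:
move_arm --pt "0 0.02 0" --pt "0 0.05 0" --pt "0 0.08 0" --pt "0 0.1 0" --pt "0 0.1 0" --roll '[0, 0, 0, 0, 0]' --jaw 0.35

```text
time_s: 21.95
tcp_pos: [514.0, 246.6, 150.1]
eef_rot: [[-0.124, -0.992, 0.0], [-0.992, 0.124, 0.0], [-0.0, -0.0, -1.0]]
wrist_force: [-0.6, -0.1, 0.9]
opening: 0.35
finger_force: 0.1
```

Call:
move_arm --pt "0 0.03 0" --pt "0 0.06 0.01" --pt "0 0.09 0.02" --pt "0 0.12 0.03" --pt "0 0.15 0.04" --pt "0 0.18 0.05" --pt "0 0.21 0.055" --pt "0 0.24 0.055" --pt "0 0.27 0.055" --pt "0 0.29 0.055" --pt "0 0.31 0.055" --pt "0 0.32 0.055" --pt "0 0.32 0.055" --roll '[0, 0, 0, 0, 0, 0, 0, 0, 0, 0, 0, 0, 0]'

```text
time_s: 23.58
tcp_pos: [466.5, 252.5, 141.8]
eef_rot: [[-0.124, -0.992, 0.0], [-0.992, 0.124, -0.0], [0.0, -0.0, -1.0]]
wrist_force: [0.8, 0.6, 0.3]
opening: 0.355
finger_force: 0.0
```

Run:
```python
from h import *
to([*st(-55,0),142],172.7)
a,d=capture("top");b,e=capture("side")
A=cv2.resize(a[150:350,60:260,::-1],(400,400));B=cv2.resize(b[130:250,130:250,::-1],(400,400))
cv2.imwrite("pics/c6.png",np.hstack([A,B]))
```

```text
frac [ 0.0067 -0.0157 -0.0011] th 172.85 roll 0.0017 j6 -157.1 t 23.57 tcp [466.5 252.5 141.8]
```

View pics/c6.png

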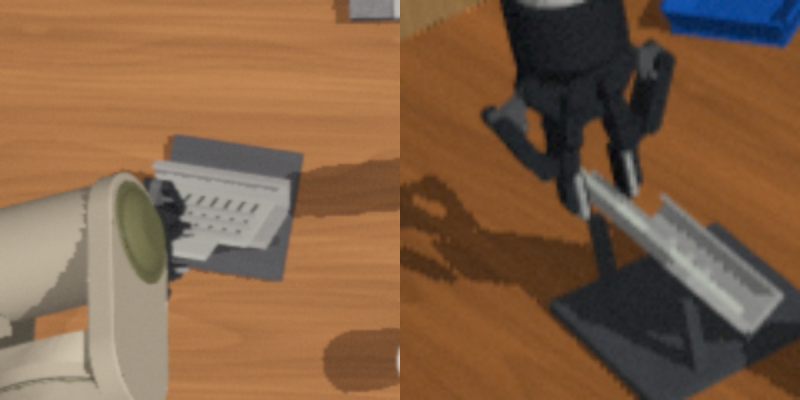

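The tab screen lies back on the panel with its ribs out. I'll withdraw straight up and verify.

Call:
move_arm --pt "0 0 -0.05" --pt "0 0 -0.15" --pt "0 0 -0.4" --pt "0 0.2 -0.7" --pt "0 0.5 -0.9" --pt "0 0.8 -0.9" --pt "0 0.9 -0.9" --pt "0 0.9 -0.9" --roll '[0, 0, 0, 0, 0, 0, 0, 0]'

```text
time_s: 24.68
tcp_pos: [332.6, 269.4, 277.5]
eef_rot: [[-0.124, -0.992, 0.001], [-0.992, 0.124, 0.0], [-0.001, -0.001, -1.0]]
wrist_force: [0.3, 0.9, 0.2]
opening: 0.349
finger_force: 0.0
```

Run:
```python
from h import *
a,d=capture("top");W=cloud("top",d);b,e=capture("side");D=cloud("side",e)
r=np.radians(SY);ex=np.array([np.cos(r),np.sin(r)]);ey=np.array([-ex[1],ex[0]])
for nm,C,im in(("top",W,a),("side",D,b)):
    X=(C[...,:2]-S)@ex;Y=(C[...,:2]-S)@ey;z=C[...,2];sat=cv2.cvtColor(im,cv2.COLOR_RGB2HSV)[...,1]
    m=(X>-85)&(X<-35)&(abs(Y)<80)&(z>120)&(z<160)&(sat<80)
    L=np.stack([X[m],Y[m],z[m]],1);mm,n,s,N=plane(L)
    print(nm,N,mm.round(1),"lean",np.degrees(np.arcsin(n[2])).round(1),"Ytab",np.percentile(L[:,1],[1,99]).round(1),"topz",np.percentile(L[:,2],99).round(1),"minX",np.percentile(L[:,0],1).round(1))
    m=(X>-85)&(X<3)&(abs(Y)<58)&(z>45)&(z<112)&(sat<80);L=np.stack([X[m],Y[m],z[m]],1);mm,n,s,N=plane(L);print(" body",N,"lean",np.degrees(np.arcsin(n[2])).round(1),"x at z=35:",(mm[0]+n[2]/n[0]*(mm[2]-35)).round(1))
for nm,x0,lo in(("near",469.6,60),("mid",529.6,112),("far",589.6,112)):
    m=(abs(D[...,0]-x0)<18)&(abs(D[...,1]+212)<75)&(D[...,2]>lo)&(D[...,2]<150);Q=D[m]
    if len(Q)>100:
        mm,n,s,N=plane(Q);print(nm,N,mm.round(1),np.degrees(np.arcsin(n[2])).round(1),"zmax",np.percentile(Q[:,2],99).round(1),"y",np.percentile(Q[:,1],[1,99]).round(1))
print("jar",W[236,284].round(),"tin",W[329,478].round())
A=a[200:345,110:350,::-1];B=b[160:380,150:450,::-1]
cv2.imwrite("pics/c7.png",np.hstack([cv2.resize(A,(400,242)),cv2.resize(B,(330,242))]))
```

```text
top 334 [-51.7  -0.6 136. ] lean 33.0 Ytab [-46.3  47.2] topz 150.9 minX -64.3
 body 839 lean 27.7 x at z=35: 6.2
side 101 [-53.8  -6.1 136.8] lean 39.6 Ytab [-52.5  51.4] topz 151.2 minX -65.9
 body 201 lean 21.7 x at z=35: -15.5
mid 546 [ 526.8 -217.1  128.5] 1.0 zmax 143.7 y [-274.2 -154.9]
far 523 [ 586.1 -213.   128.3] 1.2 zmax 143.7 y [-271.  -152.8]
jar [550. -17. 149.] tin [ 371. -420.  118.]
```

View pics/c7.png

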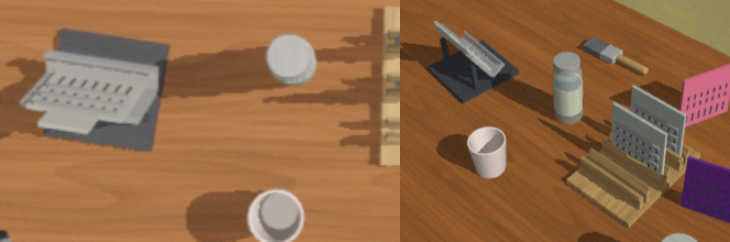

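The tab screen's top edge is at x −65, z 151, which is the fully seated 30° position. The rack screens and bystanders haven't moved, so I'm handing it in.

```bash
python3 -c "
from plant import workorder
print(workorder.finish_job())"
```

```text
the job is handed in; nothing more can be done
None
```

The job is handed in at about 25 s of the 61 s allowed: the brushed screen is fully down in the middle slot with its ribs towards the robot, and the tab screen lies back on the stand with its tab up and ribs out; final camera checks agreed, but no verdict came back.

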